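# Tip the blue setting block out of its flush pocket and lay it on the datum plate

## Robot

A 6-joint arm with a two-finger parallel gripper is mounted at the origin on the work surface. World frame = base frame: x ahead of the robot, y to its left, z up, the work surface at z = 0. Lengths are in mm, angles in degrees, forces in N, time in s.
With the tool pointing down it reaches from about 325 to 875 mm from the base axis. Payload 4.4 kg.
Tool frame: the origin (TCP) lies at the very end of the fingers, on their centre line; the grasp point (between the pads) lies 19 mm behind it; x points along the fingers, z is the direction in which the jaws open and shut, and the axes are right-handed (so a half turn about x gives the same grasp; the last joint's range is limited). The gripper opens to 85 mm and grips with 20 to 120 N. Pads are 22 mm wide; open, the fingers measure 114 mm over their backs; the gripper's body (76 mm by 85 mm) begins 54 mm behind the grasp point. The pads swing forward as they close: fully open they stand 13 mm farther back than shut.
Start: joints at [-77.091, 11.837, 88.321, -0, 79.842, -8.623], TCP at [211.023, -534.88, 231.282] pointing down, gripper open.
Joint ranges: [-156.59, 156.59], [-49.26, 127.26], [12.9, 141.05], [-63.56, 243.56], [4.71, 150.69], [-161.64, 161.64]. Speed limits (degrees/s): [159.86, 159.86, 180, 180, 180, 180].

## Interface

Orientations are given as a 3x3 rotation matrix whose columns are the frame's x, y, z axes.
In Python, from station import read_state, get_image, calibration, job_done gives the robot as it stands. The module is installed in compiled form; this text tells all that it offers.
- The arm moves only by the tool send_rows, never from a script. Its argument "commands" is text: rows parted by semicolons, each of 6 numbers parted by spaces: the shift along the world's x, y, z in mm, then the turn, a rotation vector about the world's x, y, z in degrees. A call has exactly 5 rows; each row is the pose to reach, as a shift and turn from the pose measured when the call began; what a row does not reach only later rows make up. A row lasts 1/10 s, in which the tool goes at most 50 mm and 8.59 degrees, less where a joint would pass 70% of its speed; a pose out of reach is approached as far as the arm can. A call with a gripper value outside its range is refused whole. "gripper" is the gripper command: -1 is shut, 1 is fully open, values between are in proportion, set as the call begins (left out, the last holds). The fingers move at their own pace and stop on an object; "grip_force" is the grip in N (left out, the last holds). Time passes only in rows, so rows that repeat a pose let the fingers close, or fill a call up. It gives the time, the measured TCP pose, the force and the opening at its end, in the units of the state.
- read_state(): the state, without advancing time (a new reading comes with each control period).
- get_image(name): name is "side" or "top"; returns the picture (400x640x3 uint8, red, green, blue); there is no depth.
- calibration(name): a dict with "camera_matrix" (3x3 intrinsics, pixels), "dist_coeffs" ([k1, k2, p1, p2, k3] as OpenCV has them; the pictures are not rectified), "extrinsics" (4x4, takes a point from camera to world coordinates). Camera axes: x right, y down, z forward; pixel columns grow to the right and rows downward; lengths in mm; the calibration is good to about 2 mm. A picture is of the moment at which its call begins. calibration takes no time and is no camera call.
- job_done(): hands the job in, once; it reports no verdict.
The state is a dict: "time_s": time; "joint_positions": joint angles; "joint_velocities": joint speeds; "tau": joint torques, N m; "tcp_pos": TCP position; "orientation": TCP orientation; "wrist_force": force on the tool from outside, world axes, zero at the start; "wrist_torque": the same for the moment, N m; "grip_width": finger opening in mm.
Only numpy, scipy, OpenCV 4.12 (cv2) and the standard library are available. Lean on these libraries where they do the work, as an engineer would, in place of code of your own. Each camera call takes 0.05 s, during which the arm holds its last target.

## Task

Get the blue setting block out of its flush pocket in the white storage nest by pressing down one end of it: the pocket floor is cut away under one end only, which you must find by feel, and pressing there makes the block tip and stay with its other end up so that you can grip it. Then set it down flat, wide flange underneath, inside the blue outline on the grey datum plate, lined up with the outline either way round, and let go. Do not drop it, leave the bare-metal block in its pocket, and leave the tray, bottle and screwdriver where they are.

Things in the scene. Friction and masses are not known exactly. Their poses are not given: they have to be found in the camera images.
- nest: White plastic storage nest fixed to the bench, 124 (x) x 160 (y) x 48 (z) mm, origin at the centre of its underside, z up. Two pockets, 92 mm along nest x by 42 mm along nest y, centred at nest y = +42 and -42 mm. Each holds one setting block, its top flush with the nest's top face (48 mm up); 1 mm play all round.
- pocket_1 (a point): Centre of the mouth of the +y pocket, level with the nest's top face. In both pockets the flat floor is 20 mm down, but from a crest 2 mm past the middle it slopes away at 27 degrees (0.47 rad) to one end wall. The slope is under the +x end in one pocket and under the -x end in the other; which is which changes, and the blocks hide it.
- pocket_2 (a point): Centre of the mouth of the -y pocket. The end over solid floor feels rigid when pressed. The end over the slope gives under about 1 N: the block tips about the crest, past about 15 degrees falls over by itself, rests on the slope at about 27 degrees (may slide a few mm down to the end wall) and stays so when released.
- block_blue: The blue setting block to fetch, 0.13 to 0.22 kg, smooth and rigid: a flange 90 x 40 mm, 8 mm thick, and on it an upper body 76 x 40 mm, up to 20 mm height. Origin at the centre of its underside, x along its length, y across its 40 mm width, z out of its top; symmetrical end for end. Starts flush in either pocket, long axis along nest x.
- block_blue_top (a point): Middle of the blue block's top. Press 25 to 35 mm from here along the length, going 6 to 9 mm below the nest top (presser under 38 mm across the block, keeping over 15 mm from the middle). Tipped, the raised top edge stands 11 to 14 mm above the nest, about 20 mm from the pocket's middle; both long sides (40 mm apart) can be gripped there.
- block_plain: Bare-metal setting block of the same shape and size, flush in the other pocket; origin at the centre of its underside, x along its length. Leave it there.
- plate_mark (a point): Centre of the blue outline on the top face of the fixed grey datum plate (plate 150 x 96 mm, top 15 mm above the bench, where this point lies). The outline's inside is 114 mm along this frame's x and 60 mm along its y; z up. The top face is flat, with no rim.
- tray: White open tray of blue moulded parts (110 x 160 x 45 mm) on the bench, origin at the centre of its underside. Leave it.
- bottle: White plastic bottle with blue cap, 60 mm diameter, about 150 mm tall, upright, origin at the centre of its underside. Leave it.
- driver: Red-handled screwdriver lying on the bench, about 200 mm long, along its x. Leave it.
There are look-alikes about, which are no part of the job. Of the things shaped like the block_plain, the metal one is meant.

How it is judged (in metres and radians):
On the way, in this order (a step that is already met when the one before it is completed fails the run):
1. the blue block is tipped up (over 0.35 rad) in its pocket (angle between block_blue's own z axis and vertical above 0.35 rad and z of block_blue in the frame of nest below 0.034 m), for 0.2 s.
2. the blue block is lifted clear of the nest (z of block_blue in the frame of nest above 0.055 m), for 0.1 s.
At the end, for the whole second after the job is handed in: The blue block lies flat, flange down, at rest on the datum plate, inside the blue outline (centre within 12.5 mm along and 10.5 mm across of the outline's centre, long axes within 0.24 rad), released; the bare-metal block still lies flat in its pocket (x of block_blue in the frame of plate_mark between -0.0125 and 0.0125 m and y of block_blue in the frame of plate_mark between -0.0105 and 0.0105 m and z of block_blue in the frame of plate_mark between -0.003 and 0.003 m and angle between the x axis of block_blue and the x axis of plate_mark, either way round below 0.24 rad and angle between block_blue's own z axis and vertical below 0.05 rad and linear speed of block_blue below 0.01 m/s and z of block_plain in the frame of nest below 0.031 m and angle between block_plain's own z axis and vertical below 0.15 rad); the robot touches nothing.
It fails at once if the bare-metal block is tipped or taken out (angle between block_plain's own z axis and vertical above 0.2 rad or distance of block_plain from where it was at the start of the episode above 0.008 m).
It fails at once if the tray is shifted by more than 20 mm (distance of tray from where it was at the start of the episode above 0.02 m).
It fails at once if the bottle is knocked (moved over 20 mm or tilted) (distance of bottle from where it was at the start of the episode above 0.02 m or angle between bottle's own z axis and vertical above 0.3 rad).
It fails at once if the screwdriver is shifted by more than 25 mm (distance of driver from where it was at the start of the episode above 0.025 m).
It fails at once if the blue block is dropped: not held while its middle is more than 25 mm above the datum plate, near it (contact force between block_blue and the fingers below 0.05 N and z of block_blue in the frame of plate_mark above 0.025 m and horizontal distance between block_blue and plate_mark below 0.08 m).
It also fails if it takes over 48 s, if anything falls off the work surface, if the arm or the gripper's body presses on something with over 40 N, if the wrist force passes 120 N, or if a joint passes its speed limit or range.

## Working session

There is one attempt and no reset: what is moved stays moved. The work goes in short steps, Python scripts to look and compute and a tool call to move; the robot and the scene stay as the last step left them, time stands still between calls to the robot, and variables do not carry over. Pictures are saved under pics/ and viewed, and the job is handed in when it is done.

Besides the shell and the picture viewer there is one more tool, called after "Request:" as a command line: name --argument value ..., lists and objects as JSON in quotes. send_rows: Moves the arm, as the interface text tells. Its arguments: {"type":"object","properties":{"commands":{"type":"string"},"gripper":{"type":"number"},"grip_force":{"type":"number"}},"required":["commands"]}

```bash
mkdir -p pics
python3 - <<'E'
from station import *
import cv2
for n in ("top","side"):
    im=get_image(n); cv2.imwrite(f"pics/{n}0.png",im[:,:,::-1]); c=calibration(n); print(n,c)
print(read_state())
E
```

```text
top {'camera_matrix': array([[487.28103324,   0.        , 323.16058831],
       [  0.        , 487.28103324, 204.02171737],
       [  0.        ,   0.        ,   1.        ]]), 'dist_coeffs': array([-0.04038926,  0.        ,  0.        ,  0.        ,  0.        ]), 'extrinsics': array([[ 9.20641327e-04, -9.95827387e-01,  9.12522252e-02,
         4.32457926e+02],
       [-9.99987676e-01, -1.36196243e-03, -4.77412480e-03,
         1.33043954e+01],
       [ 4.87848632e-03, -9.12467053e-02, -9.95816368e-01,
         1.36237426e+03],
       [ 0.00000000e+00,  0.00000000e+00,  0.00000000e+00,
         1.00000000e+00]])}
side {'camera_matrix': array([[485.50746204,   0.        , 315.93331043],
       [  0.        , 485.50746204, 190.37088755],
       [  0.        ,   0.        ,   1.        ]]), 'dist_coeffs': array([-0.02144876,  0.        ,  0.        ,  0.        ,  0.        ]), 'extrinsics': array([[ 9.78683818e-01, -1.66001195e-01,  1.20919754e-01,
         4.49666983e+02],
       [-2.04641060e-01, -7.38586124e-01,  6.42349261e-01,
        -6.91349880e+02],
       [-1.73210927e-02, -6
[... 258 characters left out ...]
     7.98398892e+01, -8.62435275e+00]), 'joint_velocities': array([ 0.01522855, -0.13896539, -0.15776699,  0.15545599, -0.02852648,
        0.01008721]), 'tau': array([-1.22342499e-03, -3.84093153e+01, -2.92549413e+01, -2.02673791e-04,
        4.93983971e-03,  6.73518372e-06]), 'tcp_pos': array([ 210.85262425, -534.20659638,  230.22728225]), 'orientation': array([[-4.76326051e-04,  9.30212093e-01,  3.67022118e-01],
       [ 1.99709647e-03,  3.67022313e-01, -9.30209994e-01],
       [-9.99997892e-01,  2.89895323e-04, -2.03254557e-03]]), 'wrist_force': array([-0.10628653,  0.3431551 ,  0.62081994]), 'wrist_torque': array([ 0.04185131, -0.03919321, -0.00201833]), 'grip_width': 85.39357821736272}
```

View pics/top0.png

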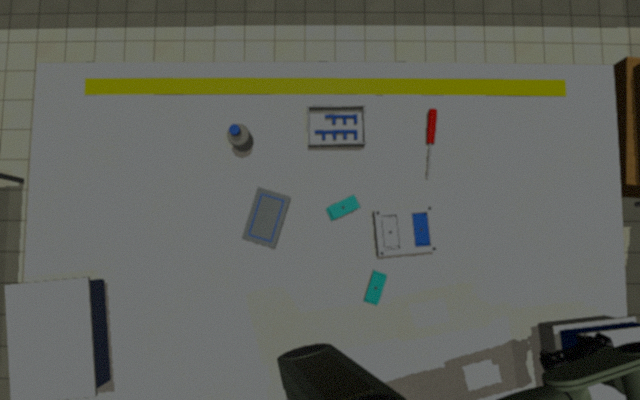

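View pics/side0.png

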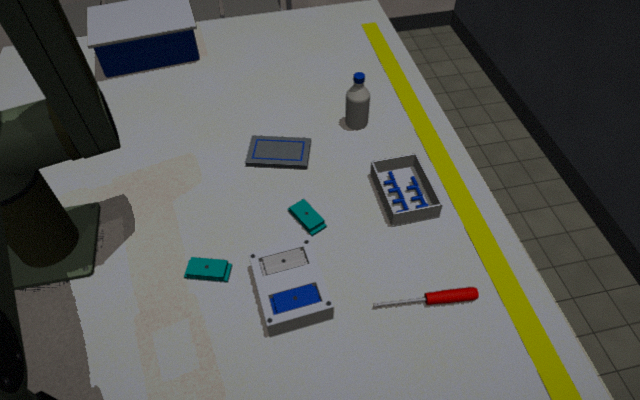

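In the top view the candidates are the blue block at (421,229), the plain metal block at (391,232), and two teal look-alikes at (343,208) and (375,288). The blue one, flush in the white nest, is the one I want. The datum plate is at (267,217). Next I'll measure these and take a crop.

```bash
cat > h.py <<'E'
import numpy as np, cv2
from station import *
def ray(n,px):
    c=calibration(n);K=c["camera_matrix"];d=c["dist_coeffs"];T=c["extrinsics"]
    u=cv2.undistortPoints(np.array(px,float).reshape(-1,1,2),K,d).reshape(-1,2)
    v=np.c_[u,np.ones(len(u))]@T[:3,:3].T
    return T[:3,3],v
def onz(n,px,z):
    o,v=ray(n,px); return (o+v*((z-o[2])/v[:,2])[:,None])
def bluecnt(im,roi,lo=(105,120,40),hi=(125,255,255)):
    hsv=cv2.cvtColor(im,cv2.COLOR_RGB2HSV); m=cv2.inRange(hsv,lo,hi)
    k=np.zeros_like(m);x0,y0,x1,y1=roi;k[y0:y1,x0:x1]=m[y0:y1,x0:x1]
    cs,_=cv2.findContours(k,cv2.RETR_EXTERNAL,cv2.CHAIN_APPROX_NONE)
    return max(cs,key=cv2.contourArea).reshape(-1,2), k
def rect(n,c,z):
    P=onz(n,c,z)[:,:2]; r=cv2.minAreaRect(P.astype(np.float32)); 
    b=cv2.boxPoints(r); e=[b[1]-b[0],b[2]-b[1]]; L=max(e,key=np.linalg.norm)
    return np.round(r[0],1),np.round(r[1],1),round(float(np.degrees(np.arctan2(L[1],L[0]))%180),1)
E
python3 - <<'E'
from h import *
for n,rb,rp in (("top",(400,195,445,260),(235,180,300,255)),("side",(255,275,335,325),(240,130,315,172))):
    im=cv2.imread(f"pics/{n}0.png")[:,:,::-1].copy()
    c,_=bluecnt(im,rb); print(n,"block",rect(n,c,48),len(c))
    c,_=bluecnt(im,rp,(105,60,30)); print(n,"outline",rect(n,c,15),len(c))
    if n=="top": roi=im[170:320,220:450]; o=cv2.resize(roi,None,fx=3.4,fy=3.4,interpolation=cv2.INTER_CUBIC)
    else: roi=im[120:340,170:350];o=cv2.resize(roi,None,fx=2.7,fy=2.7,interpolation=cv2.INTER_CUBIC)
    o=cv2.convertScaleAbs(o,alpha=1.6); cv2.imwrite(f"pics/crop_{n}.png",o[:,:,::-1])
# nest pixel features: screw dots & bottle
print(onz("top",[[378,254],[432,250],[430,208],[375,211]],48).round(0)[:,:2])
E
```

```text
top block (array([ 485.3, -257.2]), array([86. , 37.3]), 5.2) 86
top outline (array([519.1, 165.5]), array([ 71.4, 125.7]), 163.2) 128
side block (array([ 485.6, -257.6]), array([89. , 40.1]), 5.3) 124
side outline (array([520. , 167.3]), array([ 72.2, 126. ]), 163.2) 138
[[ 418. -141.]
 [ 429. -286.]
 [ 542. -283.]
 [ 534. -133.]]
```

View pics/crop_top.png

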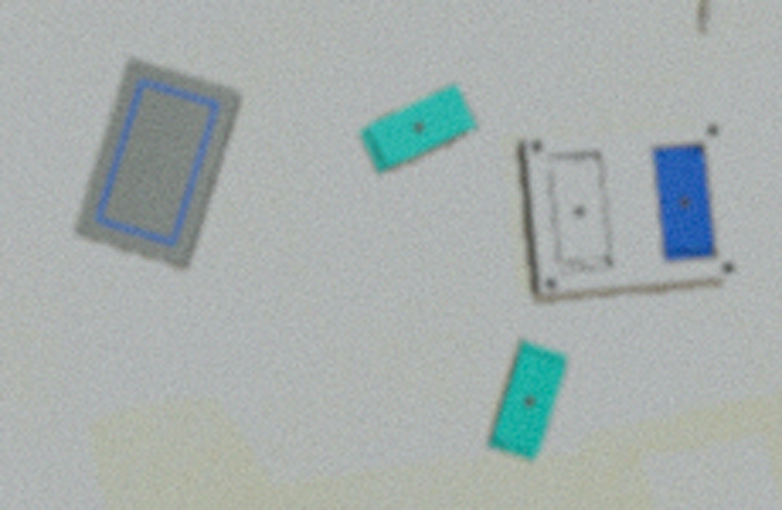

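View pics/crop_side.png

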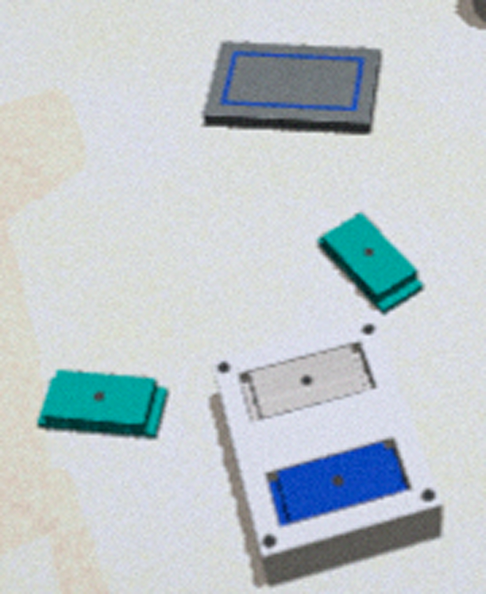

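Measured positions:
- **Blue block:** centre about (485.5, -257.4), yaw 5.2°. The two views agree within 0.5 mm.
- **Outline:** centre about (519.5, 166.4), long axis at 163.2°.

I'll shut the fingers and approach the -x end first, 30 mm from the block's middle at (455.6, -260.1).

Request:
send_rows --commands "30 34 0 0 0 -3.3; 60 68 -10 0 0 -6.6; 90 102 -30 0 0 -9.9; 120 136 -50 0 0 -13.2; 150 168 -70 0 0 -16.3" --gripper -1

```text
time_s: 0.6
tcp_pos: [361.5, -364.4, 159.3]
orientation: [[0.0, 0.996, 0.089], [0.002, 0.089, -0.996], [-1.0, 0.0, -0.002]]
wrist_force: [0.8, -0.4, 0.1]
grip_width: 12.5
```

Request:
send_rows --commands "24 26 -15 0 0 0; 48 52 -35 0 0 0; 72 80 -55 0 0 0; 94 104 -75 0 0 0; 94.1 104.3 -90 0 0 0"

```text
time_s: 1.1
tcp_pos: [456.8, -256.4, 67.5]
orientation: [[-0.001, 0.996, 0.093], [0.005, 0.093, -0.996], [-1.0, -0.0, -0.005]]
wrist_force: [-1.1, 0.2, 0.1]
grip_width: -0.1
```

Request:
send_rows --commands "0 0 -4 0 0 0; 0 0 -8 0 0 0; 0 0 -12 0 0 0; 0 0 -15 0 0 0; 0 0 -15 0 0 0"

```text
time_s: 1.6
tcp_pos: [456.6, -256.9, 52.7]
orientation: [[-0.001, 0.996, 0.092], [0.005, 0.092, -0.996], [-1.0, -0.0, -0.005]]
wrist_force: [0.9, 0.2, 0.8]
grip_width: 0.3
```

Request:
send_rows --commands "-1 -3.2 -1 0 0 0; -1 -3.2 -2 0 0 0; -1 -3.2 -3 0 0 0; -1 -3.2 -4 0 0 0; -1 -3.2 -4 0 0 0"

```text
time_s: 2.1
tcp_pos: [455.5, -260.0, 48.5]
orientation: [[-0.001, 0.996, 0.092], [0.005, 0.092, -0.996], [-1.0, -0.001, -0.005]]
wrist_force: [0.2, -0.1, -0.2]
grip_width: 0.2
```

Request:
send_rows --commands "0 0 -0.7 0 0 0; 0 0 -1.4 0 0 0; 0 0 -2 0 0 0; 0 0 -2.5 0 0 0; 0 0 -2.5 0 0 0"

```text
time_s: 2.6
tcp_pos: [455.5, -260.0, 45.9]
orientation: [[-0.001, 0.996, 0.092], [0.005, 0.092, -0.996], [-1.0, -0.001, -0.005]]
wrist_force: [-0.1, 0.5, 0.1]
grip_width: -0.0
```

Request:
send_rows --commands "0 0 -0.7 0 0 0; 0 0 -1.4 0 0 0; 0 0 -2 0 0 0; 0 0 -2.5 0 0 0; 0 0 -2.5 0 0 0"

```text
time_s: 3.1
tcp_pos: [455.4, -259.9, 43.3]
orientation: [[-0.001, 0.996, 0.092], [0.005, 0.092, -0.996], [-1.0, -0.001, -0.005]]
wrist_force: [-0.3, -0.0, -0.1]
grip_width: 0.3
```

No resistance, so this end gives. I'll press to about 8 mm deep.

Request:
send_rows --commands "0 0 -1 0 0 0; 0 0 -2 0 0 0; 0 0 -3 0 0 0; 0 0 -3.5 0 0 0; 0 0 -3.5 0 0 0"

```text
time_s: 3.6
tcp_pos: [455.4, -259.9, 40.0]
orientation: [[-0.001, 0.996, 0.092], [0.005, 0.092, -0.996], [-1.0, -0.001, -0.005]]
wrist_force: [-0.9, 1.2, 2.6]
grip_width: -0.2
```

Run:
```python
from h import *
im=get_image("side"); o=cv2.resize(im[200:350,200:380],None,fx=4,fy=4,interpolation=cv2.INTER_CUBIC)
cv2.imwrite("pics/press.png",cv2.convertScaleAbs(o,alpha=1.5)[:,:,::-1])
```

```text
(no output)
```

View pics/press.png

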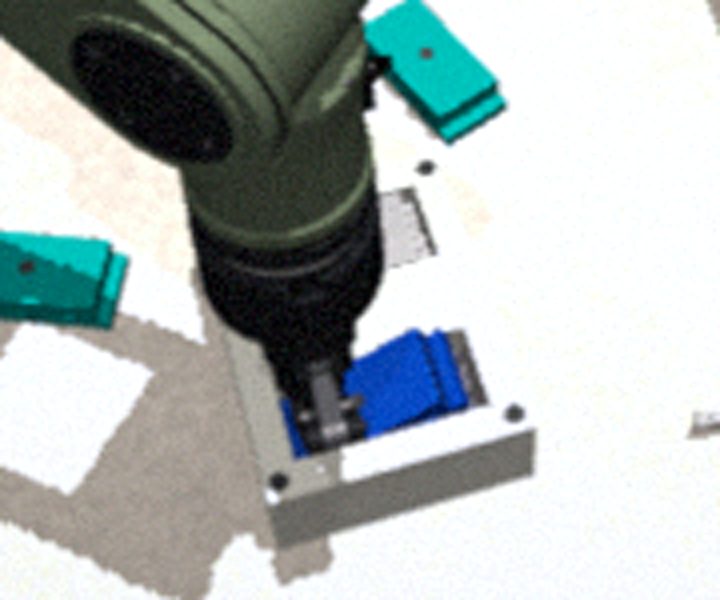

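The raised end (+x) is up at crop (440,370). I'll go 1 mm deeper to be sure, then retreat and look.

Request:
send_rows --commands "0 0 -1 0 0 0; 0 0 -1 0 0 0; 0 0 -1 0 0 0; 0 0 -1 0 0 0; 0 0 10 0 0 0"

```text
time_s: 4.15
tcp_pos: [454.4, -259.1, 49.1]
orientation: [[-0.003, 0.996, 0.092], [0.007, 0.092, -0.996], [-1.0, -0.003, -0.007]]
wrist_force: [0.6, 0.2, 0.4]
grip_width: -0.4
```

Request:
send_rows --commands "0 0 30 0 0 0; 0 0 60 0 0 0; -40 0 75 0 0 0; -80 0 75 0 0 0; -100 0 75 0 0 0" --gripper 1

```text
time_s: 4.65
tcp_pos: [352.5, -258.8, 124.8]
orientation: [[-0.004, 0.996, 0.092], [0.006, 0.092, -0.996], [-1.0, -0.003, -0.006]]
wrist_force: [0.3, 0.7, -0.4]
grip_width: 72.5
```

Run:
```python
from h import *
for n,r in (("side",(200,350,200,380)),("top",(180,290,350,470))):
    im=get_image(n); cv2.imwrite(f"pics/{n}1.png",im[:,:,::-1]);a,b,c,d=r
    o=cv2.resize(im[a:b,c:d],None,fx=4,fy=4,interpolation=cv2.INTER_CUBIC)
    cv2.imwrite(f"pics/tip_{n}.png",cv2.convertScaleAbs(o,alpha=1.5)[:,:,::-1])
```

```text
(no output)
```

View pics/tip_side.png

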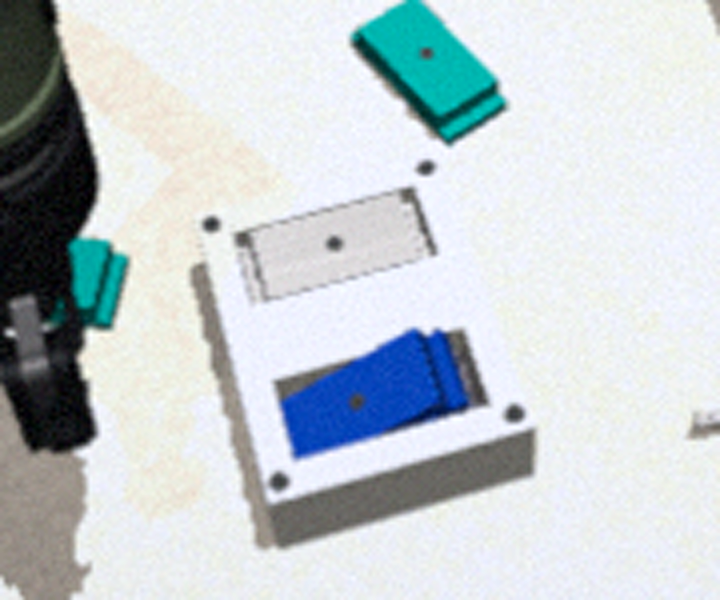

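View pics/tip_top.png

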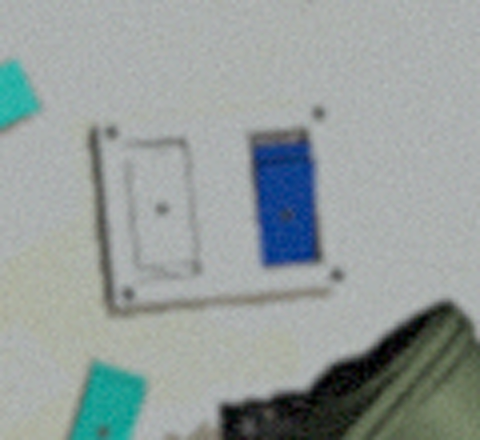

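The block has tipped at about 27° and stays there, with its +x end raised. Side corners of the raised top edge are at about (304.5,282.5) and (309,303). I'll check where that edge is, and where the bottle is.

Run:
```python
from h import *
a=np.radians(5.2);R=np.array([[np.cos(a),np.sin(a)],[-np.sin(a),np.cos(a)]])
C=np.array([485.5,-257.4])
for z in (58,60,62,64):
    for n,p in (("side",[[304.5,282.5],[309,303]]),("top",[[413.5,220.5],[427.5,220]])):
        w=onz(n,p,z)[:,:2]; print(z,n,((w-C)@R.T).round(1).tolist())
print("bottle",onz("top",[[243,150]],0).round(0), onz("side",[[357,126]],0).round(0), "cap",onz("top",[[235,130]],150).round(0))
```

```text
58 side [[25.6, 19.2], [21.7, -23.5]]
58 top [[24.2, 19.6], [22.2, -18.1]]
60 side [[25.3, 18.1], [21.4, -24.5]]
60 top [[24.2, 20.0], [22.1, -17.7]]
62 side [[25.1, 16.9], [21.2, -25.5]]
62 top [[24.1, 20.4], [22.0, -17.2]]
64 side [[24.8, 15.8], [20.9, -26.5]]
64 top [[24.0, 20.8], [22.0, -16.8]]
bottle [[711. 234.   0.]] [[735. 223.   0.]] cap [[732. 231. 150.]]
```

Raised edge at nest x ≈ 22 mm, about 60 mm up. I'll put the pads at nest x = 18, at (503.4, -255.8), with the jaws pre-opened to about 52 mm, and feel for the nest top.

Request:
send_rows --commands "35 1 0 0 0 0; 75 2 0 0 0 0; 115 3 -5 0 0 0; 150.9 3 -25 -0.3 -0.2 0; 150.9 3 -45 -0.3 -0.2 0" --gripper 0.22

```text
time_s: 5.25
tcp_pos: [509.8, -256.4, 80.0]
orientation: [[0.006, 0.996, 0.093], [-0.002, 0.093, -0.996], [-1.0, 0.006, 0.002]]
wrist_force: [-0.5, 0.3, -0.6]
grip_width: 52.1
```

Request:
send_rows --commands "0 0 -5 0 0 0; 0 0 -11 0 0 0; 0 0 -17 0 0 0; 0 0 -20 0 0 0; 0 0 -20 0 0 0"

```text
time_s: 5.75
tcp_pos: [509.4, -256.6, 60.2]
orientation: [[0.006, 0.996, 0.092], [-0.001, 0.092, -0.996], [-1.0, 0.006, 0.002]]
wrist_force: [0.1, -0.5, -0.3]
grip_width: 52.2
```

Request:
send_rows --commands "-3 0.5 -3 0 0 0; -6 0.8 -6 0 0 0; -6 0.8 -8 0 0 0; -6 0.8 -10 0 0 0; -6 0.8 -10 0 0 0"

```text
time_s: 6.25
tcp_pos: [503.2, -255.6, 49.9]
orientation: [[0.006, 0.996, 0.092], [-0.001, 0.092, -0.996], [-1.0, 0.006, 0.002]]
wrist_force: [-0.6, -0.1, -0.1]
grip_width: 52.1
```

Request:
send_rows --commands "0 0 -1 0 0 0; 0 0 -2 0 0 0; 0 0 -3 0 0 0; 0 0 -3 0 0 0; 0 0 -3 0 0 0"

```text
time_s: 6.75
tcp_pos: [503.2, -255.6, 46.8]
orientation: [[0.006, 0.996, 0.092], [-0.001, 0.092, -0.996], [-1.0, 0.006, 0.002]]
wrist_force: [0.9, 0.7, -1.0]
grip_width: 51.6
```

Request:
send_rows --commands "0 0 -0.5 0 0 0; 0 0 -1 0 0 0; 0 0 -1.5 0 0 0; 0 0 -1.5 0 0 0; 0 0 -1.5 0 0 0"

```text
time_s: 7.25
tcp_pos: [503.2, -255.6, 45.3]
orientation: [[0.006, 0.996, 0.092], [-0.001, 0.092, -0.996], [-1.0, 0.006, 0.002]]
wrist_force: [0.2, 0.0, -0.5]
grip_width: 51.8
```

Request:
send_rows --commands "0 0 -0.5 0 0 0; 0 0 -1 0 0 0; 0 0 -1.5 0 0 0; 0 0 -1.5 0 0 0; 0 0 -1.5 0 0 0"

```text
time_s: 7.75
tcp_pos: [503.3, -255.7, 44.7]
orientation: [[0.006, 0.996, 0.092], [-0.001, 0.092, -0.996], [-1.0, 0.006, 0.002]]
wrist_force: [-1.7, 0.6, 5.4]
grip_width: 51.9
```

The tips touch the nest with the TCP at about 44.8. I'll raise 2 mm and grip.

Request:
send_rows --commands "0 0 2.2 0 0 0; 0 0 2.2 0 0 0; 0 0 2.2 0 0 0; 0 0 2.2 0 0 0; 0 0 2.2 0 0 0"

```text
time_s: 8.25
tcp_pos: [503.1, -255.6, 46.6]
orientation: [[0.006, 0.996, 0.092], [-0.001, 0.092, -0.996], [-1.0, 0.006, 0.001]]
wrist_force: [-0.6, 0.3, 0.2]
grip_width: 51.9
```

Request:
send_rows --commands "0 0 0 0 0 0; 0 0 0 0 0 0; 0 0 0 0 0 0; 0 0 0 0 0 0; 0 0 0 0 0 0" --gripper -1 --grip_force 80

```text
time_s: 8.75
tcp_pos: [503.4, -255.8, 47.1]
orientation: [[0.006, 0.996, 0.092], [-0.001, 0.092, -0.996], [-1.0, 0.006, 0.002]]
wrist_force: [-2.3, 0.0, 5.9]
grip_width: 37.8
```

Request:
send_rows --commands "0.5 0 2 0 0 0; 1 0 6 0 0 0; 1 0 12 0 0 0; 1 0 18 0 0 0; 1 0 25 0 0 0"

```text
time_s: 9.25
tcp_pos: [504.1, -255.4, 72.4]
orientation: [[0.006, 0.996, 0.092], [-0.001, 0.092, -0.996], [-1.0, 0.005, 0.001]]
wrist_force: [-0.2, -0.9, -1.4]
grip_width: 37.7
```

Request:
send_rows --commands "0 0 10 0 0 0; 0 0 20 0 0 0; 0 0 30 0 0 0; 0 0 40 0 0 0; 0 0 40 0 0 0"

```text
time_s: 9.75
tcp_pos: [505.5, -256.4, 114.7]
orientation: [[0.009, 0.996, 0.092], [-0.003, 0.092, -0.996], [-1.0, 0.009, 0.004]]
wrist_force: [0.5, 0.9, -1.4]
grip_width: 37.7
```

Run:
```python
from h import *
im=get_image("side"); cv2.imwrite("pics/lift_full.png",im[:,:,::-1]);o=cv2.resize(im[170:350,200:380],None,fx=3.3,fy=3.3,interpolation=cv2.INTER_CUBIC)
cv2.imwrite("pics/lift.png",cv2.convertScaleAbs(o,alpha=1.5)[:,:,::-1])
```

```text
(no output)
```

View pics/lift.png

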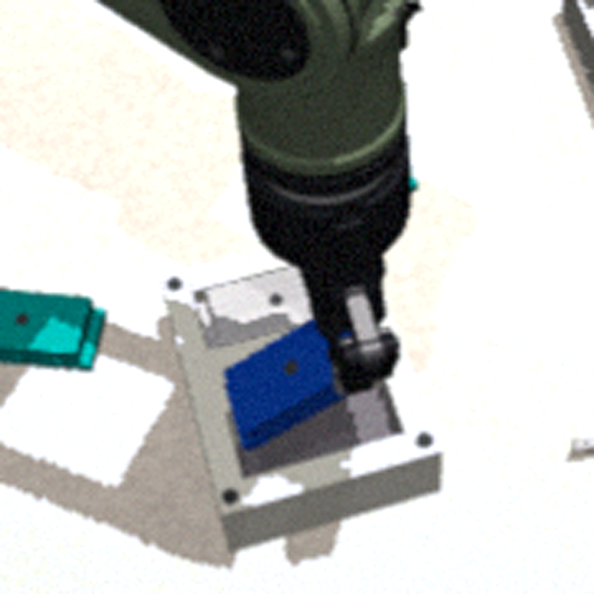

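The block is held clear of the nest at its tipped attitude. Tilt in hand comes next: I'll cast the long edges onto the block's side planes.

```bash
cat >> h.py <<'E'
def onplane(n,px,p0,nv):
    o,v=ray(n,px); return o+v*(((p0-o)@nv)/(v@nv))[:,None]
E
python3 - <<'E'
from h import *
s=read_state();O=s["orientation"];t=s["tcp_pos"];lx=O[:,1];ny=-O[:,2]
cr=lambda p:np.array(p)/3.3+[200,170]
for nm,p,off in (("far top edge",[[228,371],[316,323]],20),("near bot edge",[[246,447],[342,403]],-20)):
    P=onplane("side",cr(p),t+off*ny,ny); d=P[1]-P[0]
    print(nm,np.degrees(np.arctan2(d[2],d@lx)),[( round((q-t)@lx,1),round(q[2]-t[2],1)) for q in P])
c=onplane("side",cr([[291,367]]),t,ny)[0]; print("dot",(c-t)@lx,c[2]-t[2])
E
```

```text
far top edge 25.117258296267245 [(np.float64(-58.2), np.float64(-22.4)), (np.float64(-7.6), np.float64(1.3))]
near bot edge 18.300699699897635 [(np.float64(-59.3), np.float64(-34.9)), (np.float64(-5.6), np.float64(-17.2))]
dot -26.95249173771749 -1.7400000789152443
```

Tilt comes out at roughly 25°, with the dot about 27 mm behind the TCP and 2 mm below it. Next, transfer to above the plate and yaw -22°.

Request:
send_rows --commands "8 40 2 0 0 -4.4; 16 80 4 0 0 -8.8; 24 120 5 0 0 -13.2; 32 160 5 0 0 -17.6; 40 200 5 0 0 -22.1"

```text
time_s: 10.3
tcp_pos: [544.5, -54.4, 118.2]
orientation: [[0.005, 0.956, -0.293], [-0.005, -0.293, -0.956], [-1.0, 0.007, 0.003]]
wrist_force: [-0.7, -1.0, -1.1]
grip_width: 37.5
```

Request:
send_rows --commands "0 40 0 0 0 0; 0 80 0 0 0 0; 0 120 0 0 0 0; 0 160 0 0 0 0; 0 195 0 0 0 0"

```text
time_s: 10.8
tcp_pos: [543.7, 142.6, 117.5]
orientation: [[0.004, 0.956, -0.292], [-0.005, -0.292, -0.956], [-1.0, 0.005, 0.003]]
wrist_force: [-0.6, -0.6, -2.5]
grip_width: 37.7
```

Request:
send_rows --commands "0 4 0 1.4 4.8 0; 0 8 0 2.9 9.6 0; 0 12 0 4.3 14.4 0; 0 15 0 5.8 19.1 0; 0 15 0 7.2 23.9 0"

```text
time_s: 11.3
tcp_pos: [543.7, 157.9, 117.2]
orientation: [[-0.403, 0.868, -0.29], [0.118, -0.265, -0.957], [-0.907, -0.42, 0.005]]
wrist_force: [-0.0, -0.0, -0.6]
grip_width: 37.9
```

Run:
```python
from h import *
for n,r in (("side",(60,200,220,380)),("top",(140,270,210,360))):
    im=get_image(n); cv2.imwrite(f"pics/{n}2.png",im[:,:,::-1]);a,b,c,d=r
    o=cv2.resize(im[a:b,c:d],None,fx=4,fy=4,interpolation=cv2.INTER_CUBIC)
    cv2.imwrite(f"pics/hov_{n}.png",cv2.convertScaleAbs(o,alpha=1.7)[:,:,::-1])
print(read_state()["joint_positions"].round(0))
```

```text
[  3.  32.  79.   8.  93. 109.]
```

View pics/hov_side.png

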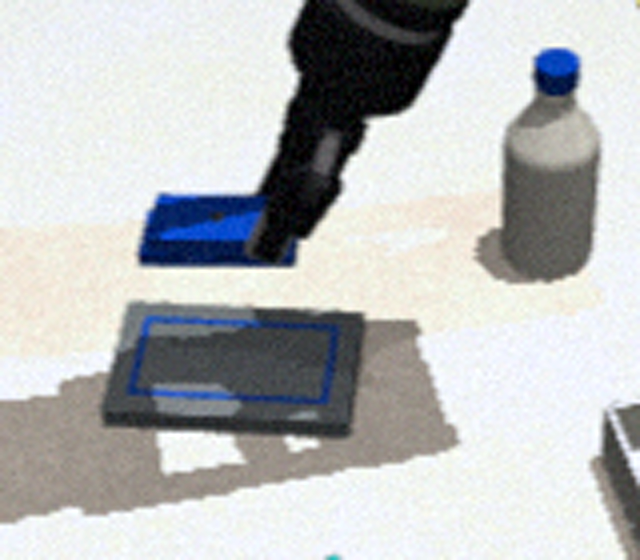

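View pics/hov_top.png

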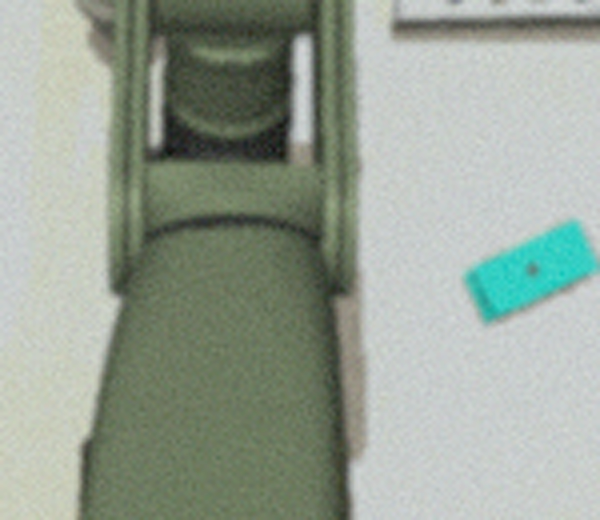

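The block looks nearly level. In the side crop its bottom near edge runs (140,264)-(296,266), with the dot at (217,215). The top view is occluded by the arm.

```bash
cat > m.py <<'E'
from h import *
def meas(edge,dot,far=None):
    s=read_state();O=s["orientation"];t=s["tcp_pos"]
    ny=-O[:,2].copy();ny[2]=0;ny/=np.linalg.norm(ny);lx=np.cross(ny,[0,0,1])
    P=onplane("side",edge,t-20*ny,ny);d=P[1]-P[0]
    print("tilt",np.degrees(np.arctan2(d[2],d@lx)).round(1),"len",np.linalg.norm(d).round(1),"bottom z",P[:,2].round(1),"mid lx",(((P.mean(0)-t)@lx)).round(1))
    if far is not None:
        P=onplane("side",far,t+20*ny,ny);d=P[1]-P[0];print("far tilt",np.degrees(np.arctan2(d[2],d@lx)).round(1))
    c=onplane("side",dot,t,ny)[0];print("dot",c.round(1),"rel",((c-t)@lx).round(1),(c-t)[2].round(1))
    print("tcp",t.round(1),"yaw",np.degrees(np.arctan2(lx[1],lx[0])).round(1))
E
python3 - <<'E'
from m import *
cr=lambda p:np.array(p)/4+[220,60]
meas(cr([[140,264],[296,266]]),cr([[217,215]]),cr([[160,195],[262,196]]))
E
```

```text
tilt 2.6 len 90.1 bottom z [108.6 112.7] mid lx -24.8
far tilt 2.5
dot [519.1 164.3 130.5] rel -26.5 15.3
tcp [544.5 156.6 115.1] yaw -17.0
```

Request:
send_rows --commands "0 2.3 -10 0.7 2.4 0; 0 2.3 -25 0.7 2.4 0; 0 2.3 -40 0.7 2.4 0; 0 2.3 -55 0.7 2.4 0; 0 2.3 -68 0.7 2.4 0"

```text
time_s: 11.9
tcp_pos: [543.5, 159.0, 45.7]
orientation: [[-0.441, 0.849, -0.291], [0.127, -0.262, -0.957], [-0.889, -0.459, 0.007]]
wrist_force: [0.7, 0.1, -1.5]
grip_width: 37.6
```

Request:
send_rows --commands "0 0 -4 0 0 0; 0 0 -8 0 0 0; 0 0 -12 0 0 0; 0 0 -14 0 0 0; 0 0 -14 0 0 0"

```text
time_s: 12.4
tcp_pos: [543.7, 159.0, 31.8]
orientation: [[-0.44, 0.849, -0.291], [0.128, -0.262, -0.957], [-0.889, -0.458, 0.007]]
wrist_force: [0.0, -0.8, -1.7]
grip_width: 37.8
```

Run:
```python
from h import *
im=get_image("side"); cv2.imwrite("pics/side3.png",im[:,:,::-1])
o=cv2.resize(im[100:180,235:335],None,fx=7,fy=7,interpolation=cv2.INTER_CUBIC)
cv2.imwrite("pics/low.png",cv2.convertScaleAbs(o,alpha=1.7)[:,:,::-1])
```

```text
(no output)
```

View pics/low.png

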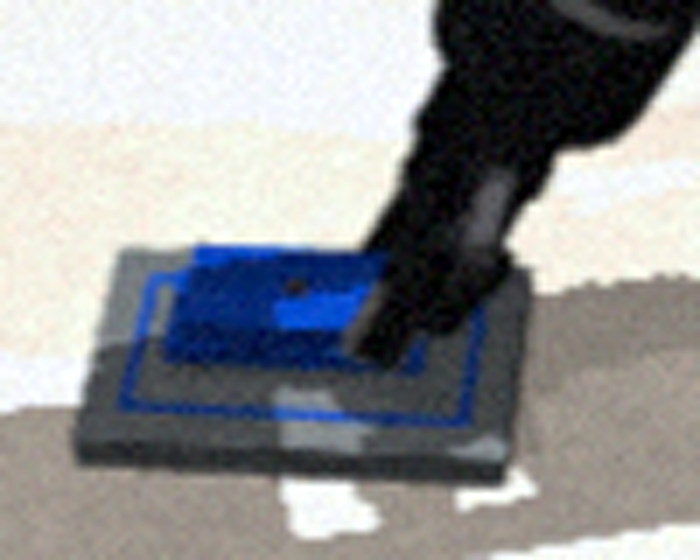

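Run:
```python
from m import *
cr=lambda p:np.array(p)/7+[235,100]
meas(cr([[166,360],[422,374]]),cr([[295,285]]),cr([[195,247],[385,253]]))
im=cv2.imread("pics/side0.png")[:,:,::-1].copy()
print("outline z15",rect("side",bluecnt(im,(240,130,315,172),(105,60,30))[0],15))
```

```text
tilt -0.3 len 89.0 bottom z [25.1 24.7] mid lx -24.7
far tilt 1.3
dot [519.4 166.4  44.6] rel -25.5 12.7
tcp [543.8 159.   31.9] yaw -16.9
outline z15 (array([520. , 167.3]), array([ 72.2, 126. ]), 163.2)
```

Level, bottom about 10 mm above the plate, dot at (519.4, 166.4), which is on target. Lowering by feel.

Request:
send_rows --commands "0 0 -2 0 0 0; 0 0 -4 0 0 0; 0 0 -6 0 0 0; 0 0 -7 0 0 0; 0 0 -7 0 0 0"

```text
time_s: 12.95
tcp_pos: [543.6, 159.0, 24.7]
orientation: [[-0.441, 0.849, -0.291], [0.128, -0.262, -0.957], [-0.889, -0.459, 0.007]]
wrist_force: [1.0, -0.6, -1.8]
grip_width: 37.6
```

Request:
send_rows --commands "0 0 -0.5 0 0 0; 0 0 -1 0 0 0; 0 0 -1.5 0 0 0; 0 0 -1.5 0 0 0; 0 0 -1.5 0 0 0"

```text
time_s: 13.45
tcp_pos: [543.6, 159.0, 23.5]
orientation: [[-0.441, 0.849, -0.291], [0.128, -0.262, -0.957], [-0.889, -0.459, 0.007]]
wrist_force: [-0.5, -0.8, 0.9]
grip_width: 38.0
```

Contact is starting. A little further.

Request:
send_rows --commands "0 0 -0.5 0 0 0; 0 0 -1 0 0 0; 0 0 -1 0 0 0; 0 0 -1 0 0 0; 0 0 -1 0 0 0"

```text
time_s: 13.95
tcp_pos: [543.6, 158.9, 23.4]
orientation: [[-0.441, 0.849, -0.291], [0.128, -0.262, -0.957], [-0.888, -0.459, 0.007]]
wrist_force: [-1.8, -0.6, 5.0]
grip_width: 37.7
```

Run:
```python
from h import *
im=get_image("side"); cv2.imwrite("pics/side4.png",im[:,:,::-1])
o=cv2.resize(im[100:180,235:335],None,fx=7,fy=7,interpolation=cv2.INTER_CUBIC)
cv2.imwrite("pics/down.png",cv2.convertScaleAbs(o,alpha=1.7)[:,:,::-1])
```

```text
(no output)
```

View pics/down.png

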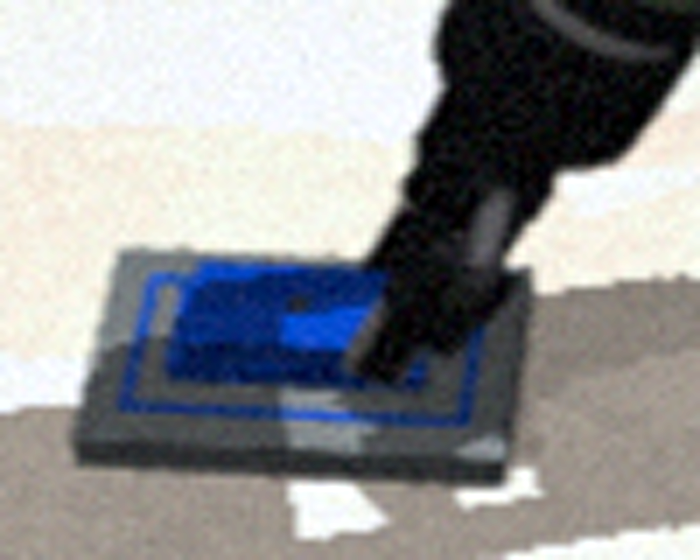

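Seated inside the outline: near edge at (167,378)-(422,388), margins even. Releasing, then backing out along the tool axis.

Request:
send_rows --commands "0 0 0.8 0 0 0; 0 0 0.8 0 0 0; 0 0 0.8 0 0 0; 0 0 0.8 0 0 0; 0 0 0.8 0 0 0" --gripper 0.4

```text
time_s: 14.5
tcp_pos: [543.5, 159.0, 24.0]
orientation: [[-0.441, 0.849, -0.291], [0.128, -0.262, -0.957], [-0.888, -0.459, 0.007]]
wrist_force: [0.3, -0.1, 0.8]
grip_width: 59.8
```

Request:
send_rows --commands "4 -1.2 8 0 0 0; 13 -4 27 0 0 0; 26 -8 54 0 0 0; 36 -10 80 0 0 0; 40 -12 100 0 0 0"

```text
time_s: 15.0
tcp_pos: [585.5, 146.7, 126.5]
orientation: [[-0.438, 0.85, -0.291], [0.128, -0.262, -0.957], [-0.89, -0.456, 0.006]]
wrist_force: [-0.0, 0.0, -0.6]
grip_width: 59.8
```

Request:
send_rows --commands "-20 -30 30 0 0 0; -50 -70 50 -2 -7 0; -80 -110 50 -4 -14 0; -110 -150 50 -6 -20 0; -140 -190 50 -7 -25 0"

```text
time_s: 15.5
tcp_pos: [446.9, -41.6, 177.9]
orientation: [[-0.012, 0.957, -0.29], [0.008, -0.29, -0.957], [-1.0, -0.014, -0.004]]
wrist_force: [1.1, -0.9, 0.7]
grip_width: 60.0
```

Run:
```python
from h import *
for n,r in (("side",(100,180,235,335)),("top",(170,260,230,330))):
    im=get_image(n); cv2.imwrite(f"pics/{n}5.png",im[:,:,::-1]);a,b,c,d=r
    o=cv2.resize(im[a:b,c:d],None,fx=6,fy=6,interpolation=cv2.INTER_CUBIC)
    cv2.imwrite(f"pics/end_{n}.png",cv2.convertScaleAbs(o,alpha=1.7)[:,:,::-1])
```

```text
(no output)
```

View pics/end_side.png

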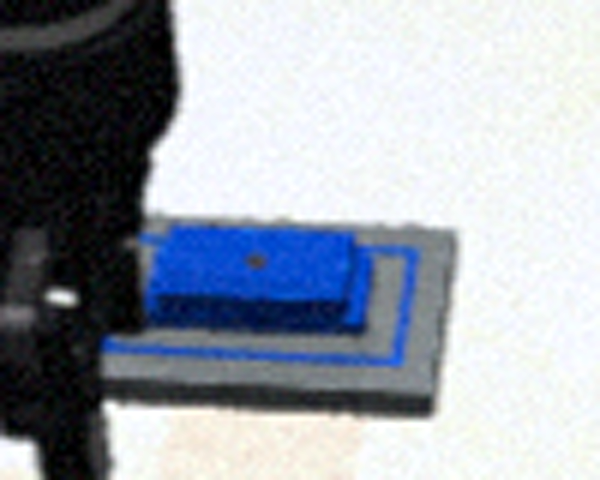

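View pics/end_top.png

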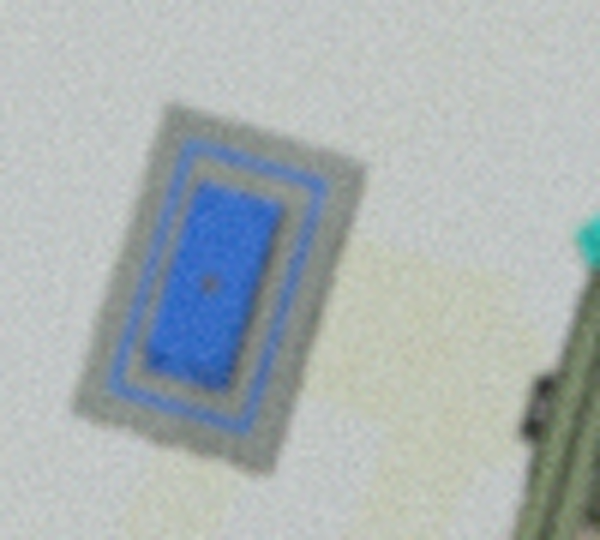

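View pics/side5.png

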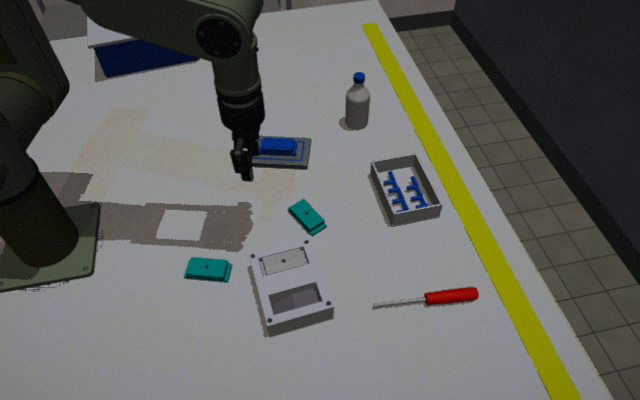

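Run:
```python
from h import *
im=get_image("top")
hsv=cv2.cvtColor(im,cv2.COLOR_RGB2HSV);m=cv2.inRange(hsv,(105,60,30),(125,255,255));m[:180]=0;m[255:]=0;m[:,:235]=0;m[:,300:]=0
cs,_=cv2.findContours(m,cv2.RETR_LIST,cv2.CHAIN_APPROX_NONE)
for c in cs:
    if cv2.contourArea(c)>100: 
        for z in (15,35): print(z,rect("top",c.reshape(-1,2),z))
print("dot top",onz("top",[[265,217.2]],35),"dot side",onz("side",[[255/6+235,261/6+100]],35))
```

```text
15 (array([519. , 165.4]), array([ 62.3, 115.7]), 162.8)
35 (array([517.7, 163.2]), array([ 61.4, 114. ]), 162.8)
15 (array([519.3, 165.7]), array([ 71.1, 124.9]), 163.4)
35 (array([518. , 163.4]), array([ 70.1, 123. ]), 163.4)
dot top [[517.76430345 165.61678518  35.        ]] dot side [[519.56592746 166.79747839  35.        ]]
```

Against each camera's own outline measurement, the block centre is within about 1.5 mm. It lies flat and aligned, and the arm is clear.

```bash
python3 -c "
from station import *
print(read_state()['time_s']);print(job_done())"
```

```text
15.65
the job is handed in; nothing more can be done
None
```

The blue block is on the datum plate inside the blue outline, flat with its flange underneath, and released. I handed the job in at 15.65 s; no verdict was reported.

- **Tipping:** I pressed the -x end first and it gave at once. The block tipped to about 27° and stayed up with its +x end raised.
- **Grip and placing:** I felt for the nest top with the fingertips and gripped the raised end at 80 N. Then I lifted it clear, levelled it in the air and lowered it until it touched the plate.
- **Last checks:** The block's centre is within about 1.5 mm of the outline's centre in both cameras. It looks aligned with the outline, and its measured yaw just before release was within 0.3° of it. The final side picture shows the metal block still in its pocket, and the tray, bottle and screwdriver apparently unmoved; I judged those by eye.
- **Disagreements:**
  - The height of the block in the grip, estimated from pictures, varied by about 3 to 6 mm, so I found the plate by touch instead.
  - The gripper read 37.8 mm on the 40 mm block.

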